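Scan the long carton in the garage stock check

ROBOT

A 6-joint arm with a two-finger parallel gripper is mounted at the origin on the work surface. World frame = base frame: x ahead of the robot, y to its left, z up, the work surface at z = 0. Lengths are in m, angles in degrees, forces in N, time in s.
With the tool pointing down it reaches from about 0.35 to 0.875 m from the base axis. Payload 4.2 kg.
Tool frame: the origin (TCP) lies on the centre line of the jaws, within the pads' length; the fingertips stand 19 mm ahead of it and the grasp point (between the pads) is the TCP; x points along the fingers, y is the direction in which the jaws open and shut, and the axes are right-handed (so a half turn about x gives the same grasp; the last joint's range is limited). The gripper opens to 87 mm and grips with 3 to 60 N. Pads are 19 mm wide; open, the fingers measure 117 mm over their backs; the gripper's body (75 mm by 190 mm) begins 51 mm behind the grasp point.
Start: joints at [-60.355, 22.042, 0.453, 0, -68.411, -14.817], TCP at [0.16, -0.604, 0.242] pointing down, gripper open.
Joint ranges: [-179.83, 179.83], [-69.29, 118.12], [-61.27, 80.66], [-181.25, 117.63], [-171.15, -9.14], [-177.46, 177.46]. Speed limits (degrees/s): [159.86, 159.86, 180, 180, 180, 180].

INTERFACE

Orientations are given as a 3x3 rotation matrix whose columns are the frame's x, y, z axes.
In Python, from station import * gives the robot as it stands.
- The arm moves only by the shell command python3 -m creep 'ROWS'. ROWS is JSON, a list of rows, each a list of 5 numbers: the opening, from 0 (shut) to 1 (fully open), then the shift along the world's x, y, z in mm, then the turn about the world's z in rad. In form: [[jaw, x, y, z, turn], ...]. A call has exactly 8 rows; each row is the pose to reach, as a shift and turn from the pose measured when the call began; what a row does not reach only later rows make up. A row lasts 1/10 s, in which the tool goes at most 50 mm and 8.59 degrees, less where a joint would pass 70% of its speed; a pose out of reach is approached as far as the arm can. A call with a gripper value outside its range is refused whole. The fingers move at their own pace and stop on an object; the grip force is fixed at half the most. Time passes only in rows, so rows that repeat a pose let the fingers close, or fill a call up. It gives the time, the measured TCP pose, the force and the opening at its end, in the units of the state.
- sense(): the state, without advancing time (a new reading comes with each control period).
- capture(name): name is "side" or "top" or "wrist"; returns a dict with "image" (400x640x3 uint8, blue, green, red), "z_map" (400x640 float32, m along the optical axis (not along the pixel's ray), 0 where there is no reading), "mtx" (3x3 intrinsics, pixels), "eye" and "attitude" of the camera in the world. Camera axes: x right, y up, looking along -z (the intrinsics and any distortion apply to the point x, -y, -z); pixel columns grow to the right and rows downward; lengths in m; the calibration is good to about 2 mm. The wrist camera is an equidistant fisheye: a pixel r from the principal point sees the ray r / f radians off the axis. A picture is of the moment at which its call begins.
- finish_job(): hands the job in, once; it reports no verdict.
Trained networks look in a picture, given as the dict that the camera call returned (one of the last four; its "shot" number tells which), for a name from the list of things; names that differ only in an ending like _2 or _b are one class to them, and where a whole thing is asked for, a point or a joint stands for the part that bears it (a point fixed in the world has none). Each returns a list of dicts, best first, with "confidence" (0 to 1); they miss things now and then, are a little off and sometimes report something else, mostly with a low value. They report only what shows in the picture. A call takes as long as a camera call.
- look_for(picture, thing): "box" ([left, top, right, bottom] in pixels, round what is visible of it).
- mark_of(picture, thing): "centre" ([column, row] in pixels: a listed point, or the origin of a listed thing).
The state is a dict: "time_s": time; "joints": joint angles; "joint_velocities": joint speeds; "effort": joint torques, N m; "tcp_pos": TCP position; "ee_rot": TCP orientation; "wrist_force": force on the tool from outside, world axes, zero at the start; "moment": the same for the moment, N m; "gripper_width": opening from 0.0 (shut) to 1.0 (fully open).
Only numpy, scipy, OpenCV 4.12 (cv2) and the standard library are available. Lean on these libraries where they do the work, as an engineer would, in place of code of your own. Each camera call takes 0.05 s, during which the arm holds its last target.

TASK

Book in the long narrow carton of spare parts: take the barcode scanner from its holder and hold it still for two seconds, upright with its window facing down, about 10 cm above the middle of that carton's label, the wide side of the scanner's head running along the row of bars so that its line crosses them all. Do not scan the square carton's label, and leave both cartons where they lie. Then stand the scanner back in its holder and let go.

Things in the scene. Friction and masses are not known exactly. Their poses are not given: they have to be found in the camera images.
- scanner_grip (a point): Stick-shaped barcode scanner, 0.2 kg, upright, window (flat underside) down. Black head 40 mm (x) by 76 (y), 46 high; above it a grey handle 32 mm (x) by 42 (y); 135 high in all. Point: centre line of the handle, 105 mm above the window, 30 below the top; grip here from above, fingers closing along x. z is up the handle; it looks along -z, its scan line runs along y (either way round).
- label_long (a point): Middle of the white barcode label on top of the long narrow plain cardboard carton: the one to scan. Carton 90 mm (x) by 240 (y), 45 high, 1.4 kg, loose on the bench; label 46 by 72 mm, its middle 50 mm along +y from the carton's middle. z is up; y runs along the row of bars and the carton's long side.
- label_square (a point): Middle of the same kind of label on the square plain cardboard carton, not to be scanned. Carton 170 by 170 mm, 60 high, 1.4 kg, loose; label middle 30 mm along -x and 25 mm along +y from the carton's middle. z is up; y runs along the row of bars. Also near: a loose oil filter 96 mm high; bottles up to 200 mm high farther back.
- holder: The scanner's holder, fixed to the bench: a grey open tray 72 mm (x) by 108 (y), 18 high, walls and floor 6 mm thick. The scanner stands in its 60 by 96 mm pocket on the floor, head's wide side along y, with 10 mm free all round. Origin: centre of its underside, on the bench; z up.

How it is judged:
By the outcome, as a careful person would: the job done as asked, in the order asked, and still so for the second after the job is handed in, with the robot touching nothing.
It also fails if it takes over 48 s, if anything falls off the work surface, if the arm or the gripper's body presses on something with over 40 N, if the wrist force passes 120 N, or if a joint passes its speed limit or range.

## Working session

There is one attempt and no reset: what is moved stays moved. The work goes in short steps, Python scripts to look and compute and a shell command to move; the robot and the scene stay as the last step left them, time stands still between calls to the robot, and variables do not carry over. Pictures are saved under pics/ and viewed, and the job is handed in when it is done.

```bash
mkdir -p pics
python3 - <<'E'
from station import *
import cv2
s=sense();print(s)
for n in("side","top","wrist"):
    c=capture(n);cv2.imwrite(f"pics/{n}0.png",c["image"])
    print(n,c["eye"],c["attitude"],c["mtx"],[k for k in c])
    for t in("scanner_grip","label_long","label_square","holder"):
        print(t,[(m["centre"],round(m["confidence"],2)) for m in mark_of(c,t)[:3]])
E
```

```text
{'time_s': 0.0, 'joints': array([-6.03554695e+01,  2.20929757e+01,  3.80272878e-01, -3.04745570e-02,
       -6.84091651e+01, -1.48175491e+01]), 'joint_velocities': array([ 0.07590246,  0.02538899, -0.01453411,  0.05318319,  0.00525583,
        0.02255853]), 'effort': array([ 2.57816700e-04, -3.90663922e+01,  1.87400132e+01,  4.21984613e+00,
        1.08993807e-02, -2.01793978e-04]), 'tcp_pos': array([ 0.15983808, -0.60364789,  0.24043573]), 'ee_rot': array([[-6.22195284e-04, -2.55710626e-01,  9.66753168e-01],
       [ 2.09317040e-03,  9.66750905e-01,  2.55711374e-01],
       [-9.99997616e-01,  2.18268153e-03, -6.62619397e-05]]), 'wrist_force': array([ 0.43405732, -0.3361492 ,  0.83295601]), 'moment': array([-0.02296498, -0.01451591,  0.0106221 ]), 'gripper_width': 1.0004003268029666}
side [ 0.44515086 -0.54000124  0.68148347] [[ 0.97632552  0.16777334 -0.1365305 ]
 [-0.21538528  0.69585143 -0.6851277 ]
 [-0.01994122  0.69831433  0.71551342]] [[367.94031219   0.         323.32169537]
 [  0.         367.94031219 202.90573599]
 [  0.           0.           1.        ]] ['image', 'z_map'
[... 498 characters left out ...]
] ['image', 'z_map', 'mtx', 'eye', 'attitude', 'shot']
scanner_grip [([321.5, 244.0], 0.85), ([448.8, 226.4], 0.71)]
label_long [([449.7, 229.1], 0.94)]
label_square [([199.0, 243.2], 0.69)]
holder [([320.3, 247.0], 0.78)]
wrist [ 0.08892201 -0.62270778  0.38485553] [[-2.56313913e-01 -9.31164870e-01 -2.59297442e-01]
 [ 9.66593592e-01 -2.46898977e-01 -6.88311164e-02]
 [ 7.28444094e-05 -2.68277619e-01  9.63341639e-01]] [[309.70691629   0.         327.33994412]
 [  0.         309.70691629 201.72756128]
 [  0.           0.           1.        ]] ['image', 'z_map', 'mtx', 'eye', 'attitude', 'shot']
scanner_grip [([591.3, 396.7], 0.64)]
label_long []
label_square [([626.1, 376.2], 0.67)]
holder []
```

View pics/side0.png

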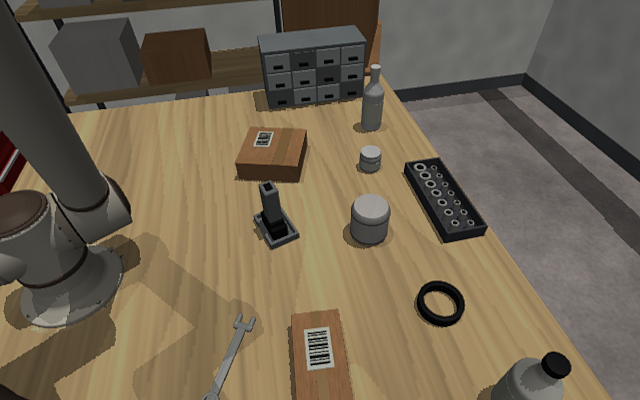

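View pics/top0.png

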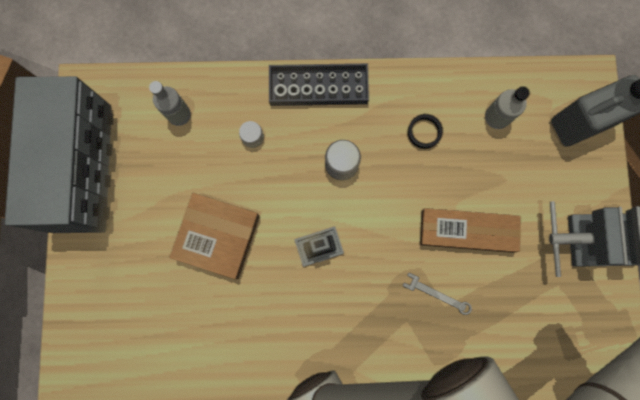

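The side view shows the scanner in its tray at about (270,215), and the long carton's label at (318,347). In the top view these are at (320,245) and (452,229), with the square carton at (215,237) and the oil filter at (342,160). Next I'll measure them from the depth.

```bash
cat > h.py <<'E'
from station import *
import numpy as np, cv2
def cloud(c):
    z=c["z_map"];K=c["mtx"];v,u=np.mgrid[:z.shape[0],:z.shape[1]]
    p=np.stack([(u-K[0,2])/K[0,0]*z,-(v-K[1,2])/K[1,1]*z,-z],-1)
    P=p@np.array(c["attitude"]).T+np.array(c["eye"])
    P[z==0]=np.nan
    return P
def rect(xy):
    r=cv2.minAreaRect((xy*1000).astype(np.float32)); b=cv2.boxPoints(r)
    e=b[1]-b[0],b[2]-b[1]; l=max(e,key=lambda a:np.hypot(*a))
    return np.round(r[0],1),np.round(r[1],1),'long axis deg',round(np.degrees(np.arctan2(l[1],l[0]))%180,1)
E
python3 - <<'E'
from h import *
for n in("top","side"):
    c=capture(n);P=cloud(c);im=c["image"].astype(int);X,Y,Z=P[...,0],P[...,1],P[...,2]
    ms=[(m["centre"],t) for t in("scanner_grip","holder","label_long","label_square") for m in mark_of(c,t)[:1]]
    print(n,[(t,np.round(P[int(a[1]),int(a[0])],3)) for a,t in ms])
    C={t:P[int(a[1]),int(a[0])] for a,t in ms}
    for t,zl,zh,R in(("scanner_grip",.125,.15,.06),("scanner_grip",.042,.062,.08),("holder",.013,.024,.09),("label_long",.04,.05,.2),("label_square",.055,.066,.16)):
        m=(Z>zl)&(Z<zh)&(np.hypot(X-C[t][0],Y-C[t][1])<R)
        print(t,zl,m.sum(),rect(P[m][:,:2]),np.round(np.median(P[m][:,2]),4))
        if 'label' in t:
            sat=im.max(-1)-im.min(-1)
            m2=m&(sat<30)
            m2=cv2.morphologyEx(m2.astype(np.uint8),cv2.MORPH_OPEN,np.ones((2,2)))>0
            print('   label',m2.sum(),rect(P[m2][:,:2]))
E
```

```text
top [('scanner_grip', array([0.437, 0.051, 0.144])), ('holder', array([0.435, 0.064, 0.141])), ('label_long', array([ 0.479, -0.27 ,  0.051])), ('label_square', array([0.457, 0.339, 0.066]))]
scanner_grip 0.125 259 (array([440.9,  51.9]), array([32. , 41.9]), 'long axis deg', np.float32(105.6)) 0.1428
scanner_grip 0.042 135 (array([438.9,  51.1]), array([36.8, 72.5]), 'long axis deg', np.float32(102.4)) 0.0495
holder 0.013 333 (array([442.6,  52.8]), array([ 73.8, 108.4]), 'long axis deg', np.float32(106.6)) 0.0194
label_long 0.04 2926 (array([ 475.7, -324.6]), array([240.9,  91. ]), 'long axis deg', np.float32(84.5)) 0.0469
   label 358 (array([ 477. , -277.6]), array([73.4, 45.4]), 'long axis deg', np.float32(84.8))
label_square 0.055 4588 (array([471.8, 310.4]), array([172., 170.]), 'long axis deg', np.float32(71.5)) 0.0616
   label 474 (array([448.4, 341.1]), array([68.9, 44.3]), 'long axis deg', np.float32(70.7))
side [('scanner_grip', array([0.442, 0.031, 0.137])), ('holder', array([0.44 , 0.022, 0.04 ])), ('label_long', array([ 0.482, -0.271,  0.049])), ('label_square', array([0.441, 0.356, 0.064]))]
scanner_grip 0.125 283 (array([442.6,  51.6]), array([31.9, 43.4]), 'long axis deg', np.float32(106.1)) 0.1413
scanner_grip 0.042 167 (array([443. ,  49.8]), array([35.9, 68.5]), 'long axis deg', np.float32(107.2)) 0.0515
holder 0.013 389 (array([444.4,  54.9]), array([ 73.8, 113. ]), 'long axis deg', np.float32(107.3)) 0.0188
label_long 0.04 4645 (array([ 481.2, -282.4]), array([160.6,  89.9]), 'long axis deg', np.float32(84.6)) 0.0464
   label 1072 (array([ 481.9, -275. ]), array([71.3, 45.2]), 'long axis deg', np.float32(81.6))
label_square 0.055 2282 (array([473. , 311.3]), array([174.6, 170.5]), 'long axis deg', np.float32(71.4)) 0.0614
   label 239 (array([454. , 338.5]), array([72.9, 45.3]), 'long axis deg', np.float32(72.6))
```

Run:
```python
import cv2
a=cv2.imread("pics/side0.png");b=cv2.imread("pics/top0.png")
A=cv2.resize(a[300:400,240:400],None,fx=4,fy=4);cv2.imwrite("pics/z1.png",A)
import numpy as np
B=cv2.resize(b[200:275,280:380],None,fx=6,fy=6);cv2.imwrite("pics/z2.png",B)
```

```text
(no output)
```

View pics/z1.png

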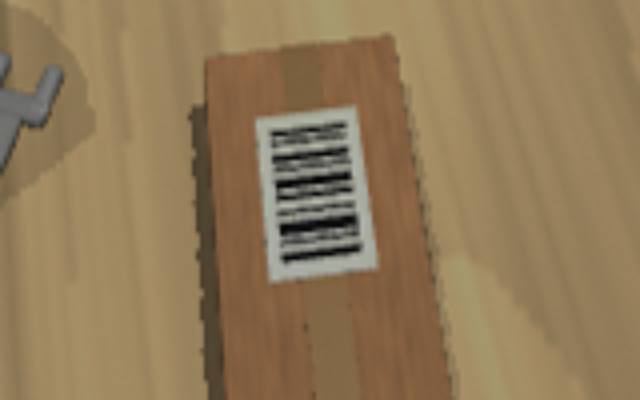

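View pics/z2.png

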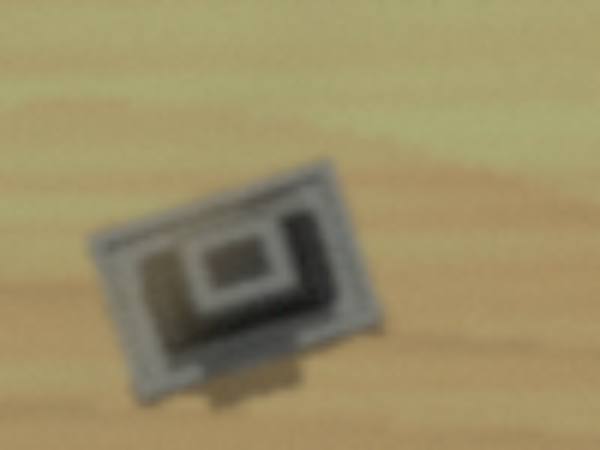

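Scanner is at about (442, 51.5) mm with its wide axis at 106.5°. The holder is at (443.5, 53.5) at 107°, and the long label at (480, -275.5) with its bars along 84.6°. The tool has to turn +1.60 rad and shift (+282, +655).

```bash
python3 -m creep '[[1,10,25,5,0.1],[1,26,62,5,0.24],[1,43,102,5,0.38],[1,60,142,5,0.52],[1,78,182,5,0.66],[1,96,222,5,0.80],[1,114,262,5,0.94],[1,130,300,5,1.08]]'
```

```text
time_s: 2.05
tcp_pos: [0.2904, -0.3026, 0.2469]
ee_rot: [[0.001, -0.975, 0.224], [-0.001, 0.224, 0.975], [-1.0, -0.001, -0.0]]
wrist_force: [0.2, 0.0, 0.6]
gripper_width: 0.995
```

```bash
python3 -m creep '[[1,15,36,0,0.08],[1,33,76,0,0.16],[1,51,118,0,0.24],[1,69,160,0,0.32],[1,87,202,0,0.4],[1,105,244,0,0.46],[1,122,286,0,0.51],[1,138,325,0,0.51]]'
python3 - <<'E'
from h import *
c=capture("wrist");cv2.imwrite("pics/w1.png",c["image"])
s=sense();print(s["tcp_pos"],s["joints"],s["ee_rot"])
E
```

```text
time_s: 2.85
tcp_pos: [0.4289, 0.0245, 0.2474]
ee_rot: [[0.002, -0.959, -0.282], [0.0, -0.282, 0.959], [-1.0, -0.002, -0.0]]
wrist_force: [0.9, 0.2, -0.2]
gripper_width: 0.999
[0.43192305 0.02829387 0.24742473] [ 2.54402636e+01  2.44343034e+00 -2.43611826e+01  4.27354874e-02
 -6.28803259e+01 -8.93244745e+00] [[ 5.25090456e-03 -9.58670300e-01 -2.84470883e-01]
 [ 1.76268018e-03 -2.84465489e-01  9.58684661e-01]
 [-9.99984660e-01 -5.53539284e-03  1.96128008e-04]]
```

View pics/w1.png

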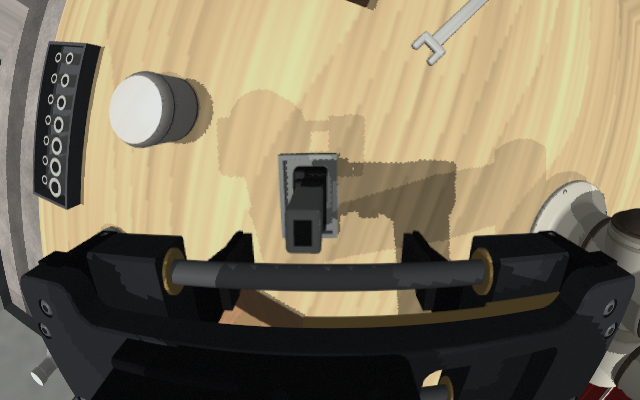

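The wrist view shows the scanner handle's top at about (304,232), between the open fingers and a bit ahead of them. I'll measure it from the wrist depth as a cross-check.

```bash
cat >> h.py <<'E'
def wcloud(c):
    z=c["z_map"];K=c["mtx"];v,u=np.mgrid[:z.shape[0],:z.shape[1]].astype(float)
    a=(u-K[0,2])/K[0,0];b=(v-K[1,2])/K[1,1];th=np.hypot(a,b)
    t=np.where((th>1e-9)&(th<1.5),np.tan(np.minimum(th,1.5))/np.maximum(th,1e-9),1)
    p=np.stack([a*t*z,-b*t*z,-z],-1);P=p@np.array(c["attitude"]).T+np.array(c["eye"]);P[z==0]=np.nan
    return P
E
python3 - <<'E'
from h import *
c=capture("wrist");P=wcloud(c);X,Y,Z=P[...,0],P[...,1],P[...,2]
s=sense();print(s["tcp_pos"],s["time_s"])
for lo,hi,R in((.132,.15,.05),(.012,.024,.08)):
    m=(Z>lo)&(Z<hi)&(np.hypot(X-.442,Y-.052)<R);print(m.sum(),rect(P[m][:,:2]),np.median(Z[m]))
c=capture("top");P=cloud(c);X,Y,Z=P[...,0],P[...,1],P[...,2]
E
```

```text
[0.43038619 0.02606861 0.24714545] 2.95
1695 (array([443.3,  52.7]), array([32.3, 41. ]), 'long axis deg', np.float32(106.5)) 0.14104166587906272
1216 (array([444.6,  55.8]), array([ 74.5, 109.2]), 'long axis deg', np.float32(107.2)) 0.018088789154071805
```

```bash
python3 -m creep '[[1,6,13,0,0],[1,12,26,0,0],[1,12,26,-10,0],[1,12,26,-30,0],[1,12,26,-45,0],[1,12,26,-55,0],[1,12,26,-60,0],[1,12,26,-60,0]]'
python3 - <<'E'
from h import *
c=capture("wrist");cv2.imwrite("pics/w2.png",c["image"]);P=wcloud(c);X,Y,Z=P[...,0],P[...,1],P[...,2]
s=sense();print(s["tcp_pos"],s["time_s"],s["ee_rot"][:,1])
for lo,hi,R in((.132,.15,.05),(.012,.024,.08)):
    m=(Z>lo)&(Z<hi)&(np.hypot(X-.442,Y-.052)<R);print(m.sum(),rect(P[m][:,:2]),np.median(Z[m]))
E
```

```text
time_s: 3.8
tcp_pos: [0.4408, 0.05, 0.1863]
ee_rot: [[-0.0, -0.959, -0.283], [-0.001, -0.283, 0.959], [-1.0, 0.0, -0.001]]
wrist_force: [0.0, 0.3, 0.5]
gripper_width: 1.0
[0.44127494 0.05018503 0.18692434] 3.85 [-0.95900025 -0.283403   -0.00112456]
2875 (array([442.9,  53.3]), array([32.1, 42. ]), 'long axis deg', np.float32(105.4)) 0.14112738344225384
1785 (array([444.7,  55.6]), array([ 74.1, 108.5]), 'long axis deg', np.float32(106.9)) 0.018032463967135204
```

View pics/w2.png

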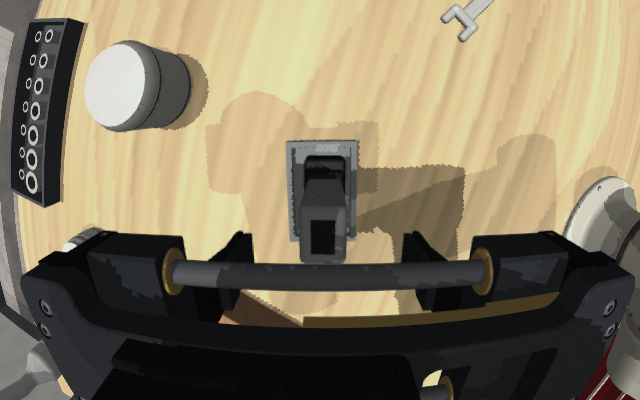

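The handle top, at about (323,237), is now centred between the fingers. I'll descend to grip height.

```bash
python3 -m creep '[[1,2,3,-10,0],[1,2,3,-25,0],[1,2,3,-40,0],[1,2,3,-55,0],[1,2,3,-68,0],[1,2,3,-75,0],[1,2,3,-76,0],[1,2,3,-76,0]]'
```

```text
time_s: 4.65
tcp_pos: [0.4436, 0.0534, 0.1111]
ee_rot: [[0.002, -0.959, -0.284], [-0.0, -0.284, 0.959], [-1.0, -0.002, -0.001]]
wrist_force: [0.0, -0.1, 0.5]
gripper_width: 0.998
```

```bash
python3 -m creep '[[0.7,0,0,0,0],[0.3,0,0,0,0],[0,0,0,0,0],[0,0,0,0,0],[0,0,0,0,0],[0,0,0,0,0],[0,0,0,0,0],[0,0,0,0,0]]'
```

```text
time_s: 5.45
tcp_pos: [0.4435, 0.0533, 0.1111]
ee_rot: [[0.001, -0.959, -0.284], [-0.0, -0.284, 0.959], [-1.0, -0.001, -0.001]]
wrist_force: [-0.1, -0.1, -1.3]
gripper_width: 0.366
```

Gripped: 0.366 of the opening is 32 mm, the handle's width. Lifting.

```bash
python3 -m creep '[[0,0,0,6,0],[0,0,0,20,0],[0,0,0,40,0],[0,0,0,65,0],[0,0,0,95,0],[0,0,0,120,0],[0,0,0,135,0],[0,0,0,139,0]]'
python3 - <<'E'
from h import *
s=sense();print(s["tcp_pos"],s["time_s"],s["wrist_force"],s["gripper_width"])
c=capture("side");cv2.imwrite("pics/s2.png",c["image"])
P=cloud(c);X,Y,Z=P[...,0],P[...,1],P[...,2]
m=(Z>.012)&(Z<.024)&(np.hypot(X-.443,Y-.053)<.08);print(m.sum(),rect(P[m][:,:2]),np.median(Z[m]))
E
```

```text
time_s: 6.25
tcp_pos: [0.444, 0.0536, 0.2519]
ee_rot: [[0.005, -0.959, -0.284], [0.001, -0.284, 0.959], [-1.0, -0.005, 0.0]]
wrist_force: [0.2, 0.5, -1.9]
gripper_width: 0.364
[0.4440331  0.05356543 0.25189684] 6.25 [ 0.16731685  0.50728892 -1.90307207] 0.36446804661019827
420 (array([444.5,  55. ]), array([ 73.9, 111.5]), 'long axis deg', np.float32(107.5)) 0.018509588732015192
```

View pics/s2.png

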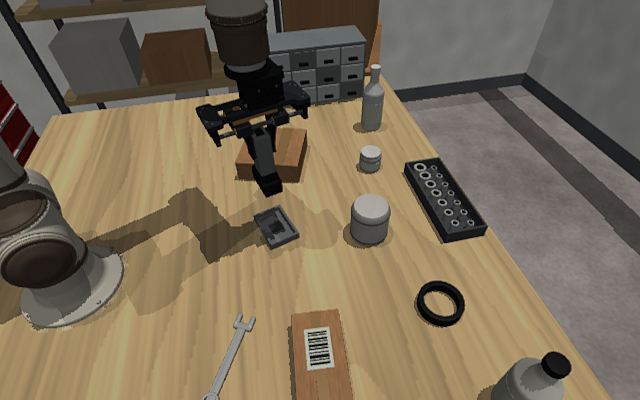

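The side view shows the scanner hanging upright in the jaws at about (266,165), with the empty tray at (276,227). I'll carry it to the label: shift (+36, -329), turn -0.382.

```bash
python3 -m creep '[[0,1,-8,0,-0.01],[0,3,-28,0,-0.04],[0,6,-55,0,-0.08],[0,9,-85,0,-0.12],[0,13,-115,0,-0.16],[0,16,-145,0,-0.2],[0,19,-172,0,-0.24],[0,22,-195,0,-0.27]]'
```

```text
time_s: 7.1
tcp_pos: [0.4646, -0.1433, 0.2496]
ee_rot: [[0.0, -1.0, -0.015], [0.0, -0.015, 1.0], [-1.0, -0.0, 0.0]]
wrist_force: [0.8, 0.3, -1.8]
gripper_width: 0.362
```

```bash
python3 -m creep '[[0,3,-22,0,-0.02],[0,5,-45,0,-0.05],[0,8,-68,0,-0.08],[0,10,-88,0,-0.1],[0,12,-105,0,-0.11],[0,13,-118,0,-0.11],[0,14,-125,0,-0.11],[0,14,-127,0,-0.11]]'
python3 - <<'E'
from h import *
s=sense();print(s["tcp_pos"],s["time_s"],s["ee_rot"],s["gripper_width"])
for n in("top","side","wrist"):
    c=capture(n);cv2.imwrite(f"pics/{n}3.png",c["image"]);P=(wcloud if n=="wrist" else cloud)(c);X,Y,Z=P[...,0],P[...,1],P[...,2]
    im=c["image"].astype(int);m=(Z>.035)&(Z<.055)&(abs(X-.48)<.08)&(abs(Y+.32)<.15)
    print(n,m.sum(),rect(P[m][:,:2]),np.median(Z[m]))
    m2=m&(im.max(-1)-im.min(-1)<30)
    if m2.sum()>20:print('label',m2.sum(),rect(P[m2][:,:2]))
    m=(Z>.142)&(Z<.19)&(np.hypot(X-.48,Y+.275)<.06)
    if m.sum()>20:print('head',m.sum(),rect(P[m][:,:2]),np.percentile(Z[m],[0,5,95]))
E
```

```text
time_s: 7.9
tcp_pos: [0.4784, -0.2708, 0.2487]
ee_rot: [[-0.001, -0.995, 0.096], [0.001, 0.096, 0.995], [-1.0, 0.001, 0.001]]
wrist_force: [-0.3, -0.3, -1.9]
gripper_width: 0.366
[ 0.47835228 -0.27082422  0.24873141] 7.9 [[-1.40948594e-03 -9.95360875e-01  9.62015732e-02]
 [ 7.80406151e-04  9.62005446e-02  9.95361666e-01]
 [-9.99998702e-01  1.47802457e-03  6.41192433e-04]] 0.36587696054254737
top 732 (array([ 471.4, -357.2]), array([178.2,  89.1]), 'long axis deg', np.float32(84.4)) 0.0474144257536806
label 82 (array([ 475. , -296.1]), array([58.1, 88.3]), 'long axis deg', np.float32(178.7))
head 138 (array([ 476.9, -256.3]), array([39.2, 40.5]), 'long axis deg', np.float32(171.6)) [0.14756016 0.15528244 0.18935405]
side 3798 (array([ 481.2, -282.6]), array([159.9,  90. ]), 'long axis deg', np.float32(84.5)) 0.046358083642080716
label 760 (array([ 481.3, -279.8]), array([51.8, 75.4]), 'long axis deg', np.float32(90.5))
head 646 (array([ 476.4, -280. ]), array([58.4, 40. ]), 'long axis deg', np.float32(84.1)) [0.14648631 0.15265623 0.18877937]
wrist 11971 (array([ 477.4, -324.8]), array([236. ,  90.8]), 'long axis deg', np.float32(84.6)) 0.04525975839884744
label 621 (array([ 465.9, -287.3]), array([39.9, 84.1]), 'long axis deg', np.float32(137.9))
head 1678 (array([ 475.9, -291. ]), array([33.6, 39.7]), 'long axis deg', np.float32(174.4)) [0.14990666 0.16051064 0.18953601]
```

View pics/side3.png

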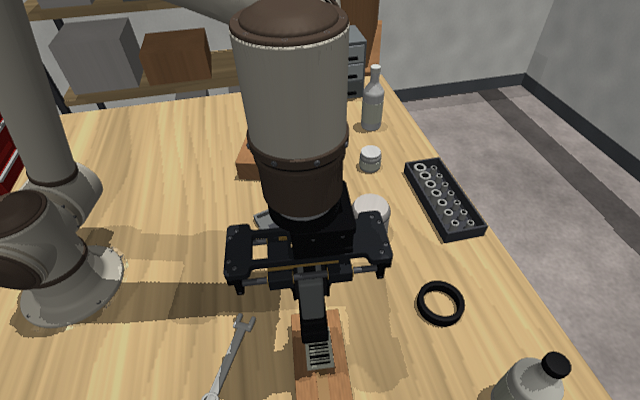

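View pics/wrist3.png

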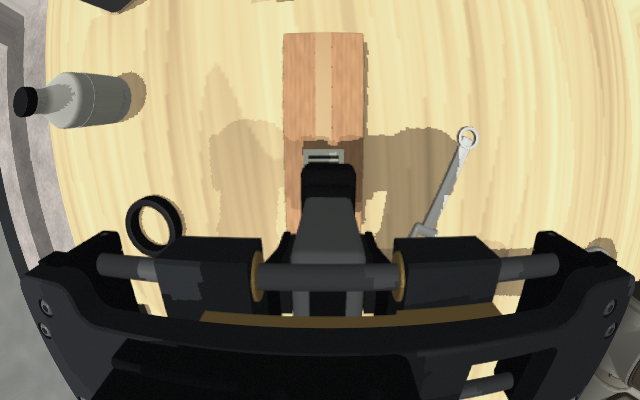

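The scanner sits over the label: in the wrist view the white strip shows just beyond the head at (323,157), centred on the carton's axis. A trim of (+2, -4, +2) mm remains, then I'll hold still.

```bash
python3 -m creep '[[0,1,-2,1,0],[0,2,-4,2,0],[0,2,-4,2,0],[0,2,-4,2,0],[0,2,-4,2,0],[0,2,-4,2,0],[0,2,-4,2,0],[0,2,-4,2,0]]'
```

```text
time_s: 8.85
tcp_pos: [0.4805, -0.2739, 0.2514]
ee_rot: [[-0.0, -0.995, 0.095], [0.001, 0.095, 0.995], [-1.0, 0.0, 0.001]]
wrist_force: [0.6, 0.3, -1.9]
gripper_width: 0.366
```

```bash
python3 -m creep '[[0,0,0,0,0],[0,0,0,0,0],[0,0,0,0,0],[0,0,0,0,0],[0,0,0,0,0],[0,0,0,0,0],[0,0,0,0,0],[0,0,0,0,0]]'
```

```text
time_s: 9.65
tcp_pos: [0.4805, -0.2739, 0.2514]
ee_rot: [[-0.0, -0.995, 0.095], [0.001, 0.095, 0.995], [-1.0, 0.0, 0.001]]
wrist_force: [-0.1, 0.9, -2.2]
gripper_width: 0.367
```

```bash
python3 -m creep '[[0,0,0,0,0],[0,0,0,0,0],[0,0,0,0,0],[0,0,0,0,0],[0,0,0,0,0],[0,0,0,0,0],[0,0,0,0,0],[0,0,0,0,0]]'
```

```text
time_s: 10.45
tcp_pos: [0.4804, -0.2739, 0.2514]
ee_rot: [[-0.0, -0.995, 0.095], [0.001, 0.095, 0.995], [-1.0, 0.0, 0.001]]
wrist_force: [0.4, 0.0, -1.3]
gripper_width: 0.366
```

```bash
python3 -m creep '[[0,0,0,0,0],[0,0,0,0,0],[0,0,0,0,0],[0,0,0,0,0],[0,0,0,0,0],[0,0,0,0,0],[0,0,0,0,0],[0,0,0,0,0]]'
```

```text
time_s: 11.25
tcp_pos: [0.4805, -0.2739, 0.2514]
ee_rot: [[-0.0, -0.995, 0.095], [0.001, 0.095, 0.995], [-1.0, 0.0, 0.001]]
wrist_force: [0.6, 0.4, -2.1]
gripper_width: 0.364
```

```bash
python3 -m creep '[[0,0,0,0,0],[0,0,0,0,0],[0,0,0,0,0],[0,0,0,0,0],[0,0,0,0,0],[0,0,0,0,0],[0,0,0,0,0],[0,0,0,0,0]]'; python3 -c "
from h import *
print(sense()['joint_velocities'],sense()['ee_rot'][:,1])"
```

```text
time_s: 12.05
tcp_pos: [0.4805, -0.2739, 0.2514]
ee_rot: [[-0.0, -0.995, 0.095], [0.001, 0.095, 0.995], [-1.0, 0.0, 0.001]]
wrist_force: [0.3, -0.3, -2.4]
gripper_width: 0.365
[-0.03592019  0.07474588 -0.04501676 -0.04258955 -0.00768121 -0.04586778] [-9.95475989e-01  9.50123020e-02  4.67049100e-04]
```

I held the pose for over 3 s with no measurable drift. Now back above the holder.

```bash
python3 -m creep '[[0,-1,8,0,0.01],[0,-3,28,0,0.04],[0,-6,55,0,0.08],[0,-9,85,0,0.12],[0,-13,115,0,0.16],[0,-16,145,0,0.2],[0,-19,172,0,0.24],[0,-22,195,0,0.27]]'
```

```text
time_s: 12.85
tcp_pos: [0.458, -0.0773, 0.2516]
ee_rot: [[0.0, -0.984, -0.177], [0.001, -0.177, 0.984], [-1.0, -0.0, 0.001]]
wrist_force: [-0.2, -0.1, -2.2]
gripper_width: 0.364
```

```bash
python3 -m creep '[[0,-3,22,0,0.02],[0,-5,45,0,0.05],[0,-8,68,0,0.08],[0,-10,88,0,0.1],[0,-12,108,0,0.12],[0,-13,122,0,0.12],[0,-14,130,0,0.12],[0,-14,132,0,0.12]]'
```

```text
time_s: 13.65
tcp_pos: [0.4437, 0.0554, 0.2517]
ee_rot: [[0.0, -0.956, -0.295], [0.001, -0.295, 0.956], [-1.0, -0.0, 0.001]]
wrist_force: [1.4, -0.6, -2.5]
gripper_width: 0.366
```

```bash
python3 -m creep '[[0,0,0,-10,0],[0,1,0,-30,0],[0,1,0,-55,0],[0,1,0,-80,0],[0,1,0,-97,0],[0,1,0,-108,0],[0,1,0,-112,0],[0,1,0,-112,0]]'
python3 - <<'E'
from h import *
s=sense();print(s["tcp_pos"],s["time_s"])
for n in("wrist","side"):
    c=capture(n);cv2.imwrite(f"pics/{n}4.png",c["image"]);P=(wcloud if n=="wrist" else cloud)(c);X,Y,Z=P[...,0],P[...,1],P[...,2]
    m=(Z>.012)&(Z<.022)&(np.hypot(X-.444,Y-.055)<.08);print(m.sum(),rect(P[m][:,:2]))
    m=(Z>.033)&(Z<.09)&(np.hypot(X-.444,Y-.055)<.06);print('head',m.sum(),rect(P[m][:,:2]))
E
```

```text
time_s: 14.45
tcp_pos: [0.4447, 0.0552, 0.1395]
ee_rot: [[-0.0, -0.956, -0.294], [0.001, -0.294, 0.956], [-1.0, 0.0, 0.001]]
wrist_force: [-1.3, -0.7, -1.1]
gripper_width: 0.366
[0.44471345 0.05516872 0.13947302] 14.45
1867 (array([448.1,  44.2]), array([73.9, 84.7]), 'long axis deg', np.float32(107.1))
head 2044 (array([450.5,  34.4]), array([39.5, 32.4]), 'long axis deg', np.float32(16.2))
308 (array([444.3,  54.8]), array([ 74. , 110.2]), 'long axis deg', np.float32(106.5))
head 466 (array([444.3,  52.6]), array([39.5, 74.1]), 'long axis deg', np.float32(106.9))
```

View pics/wrist4.png

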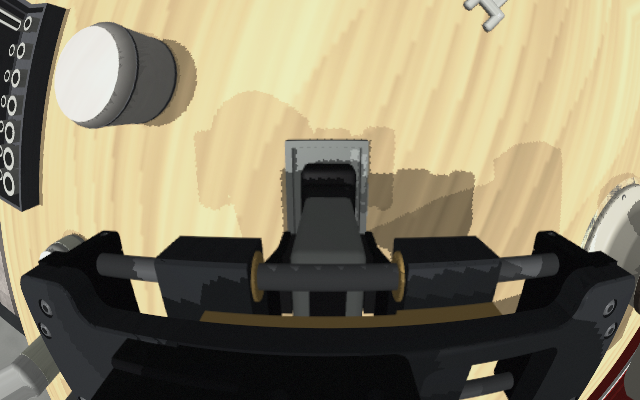

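View pics/side4.png

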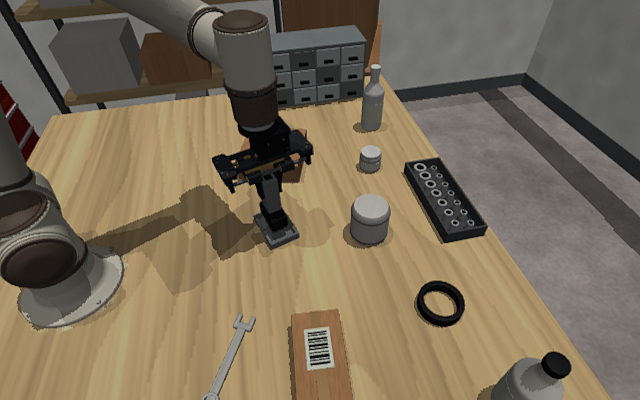

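The head, at (328,185) in the wrist view, is centred in the tray with margin all round. Lowering the last 28 mm or so.

```bash
python3 -m creep '[[0,0,0,-6,0],[0,0,0,-12,0],[0,0,0,-17,0],[0,0,0,-21,0],[0,0,0,-24,0],[0,0,0,-26,0],[0,0,0,-27,0],[0,0,0,-27,0]]'
```

```text
time_s: 15.35
tcp_pos: [0.4453, 0.0556, 0.1133]
ee_rot: [[0.002, -0.956, -0.295], [0.001, -0.295, 0.956], [-1.0, -0.002, 0.001]]
wrist_force: [-0.0, 0.2, -2.4]
gripper_width: 0.369
```

```bash
python3 -m creep '[[0,0,0,-1,0],[0,0,0,-2,0],[0,0,0,-2,0],[0,0,0,-2,0],[0,0,0,-2.5,0],[0,0,0,-2.5,0],[0,0,0,-2.5,0],[0,0,0,-2.5,0]]'
```

```text
time_s: 16.15
tcp_pos: [0.4455, 0.0557, 0.1111]
ee_rot: [[0.002, -0.956, -0.295], [0.002, -0.295, 0.956], [-1.0, -0.002, 0.001]]
wrist_force: [-1.6, 0.6, 1.3]
gripper_width: 0.369
```

It has touched the floor: the vertical force went from -2.4 to +1.3 N. Releasing.

```bash
python3 -m creep '[[0.45,0,0,0,0],[0.6,0,0,0,0],[0.8,0,0,0,0],[1,0,0,0,0],[1,0,0,0,0],[1,0,0,0,0],[1,0,0,0,0],[1,0,0,0,0]]'
```

```text
time_s: 16.95
tcp_pos: [0.4455, 0.0557, 0.1111]
ee_rot: [[0.002, -0.956, -0.295], [0.002, -0.295, 0.956], [-1.0, -0.002, 0.001]]
wrist_force: [-0.4, -0.1, 0.4]
gripper_width: 0.969
```

```bash
python3 -m creep '[[1,0,0,5,0],[1,0,0,15,0],[1,0,0,30,0],[1,0,0,50,0],[1,0,0,75,0],[1,0,0,100,0],[1,0,0,118,0],[1,0,0,125,0]]'
python3 - <<'E'
from h import *
s=sense();print(s["tcp_pos"],s["time_s"])
for n in("wrist","side"):
    c=capture(n);cv2.imwrite(f"pics/{n}5.png",c["image"]);P=(wcloud if n=="wrist" else cloud)(c);X,Y,Z=P[...,0],P[...,1],P[...,2]
    for lo,hi,R in((.13,.15,.05),(.042,.06,.06),(.012,.022,.08)):
        m=(Z>lo)&(Z<hi)&(np.hypot(X-.444,Y-.055)<R)
        if m.sum()>10:print(n,lo,m.sum(),rect(P[m][:,:2]),np.median(Z[m]))
    m=(Z>.04)&(Z<.05)&(np.hypot(X-.48,Y+.275)<.2)
    if n=="side":print('carton',rect(P[m][:,:2]))
E
```

```text
time_s: 17.75
tcp_pos: [0.4464, 0.056, 0.239]
ee_rot: [[0.007, -0.955, -0.295], [0.004, -0.295, 0.955], [-1.0, -0.008, 0.001]]
wrist_force: [-0.1, -0.9, -0.3]
gripper_width: 1.0
[0.44642343 0.05598109 0.23895463] 17.75
wrist 0.13 1916 (array([445.6,  55.5]), array([32., 41.]), 'long axis deg', np.float32(106.4)) 0.14109707088705975
wrist 0.042 307 (array([451.4,  36.3]), array([34.1, 14.1]), 'long axis deg', np.float32(15.6)) 0.05166416269670976
wrist 0.012 1317 (array([444.9,  55.7]), array([ 73.8, 108. ]), 'long axis deg', np.float32(107.3)) 0.018113518569336573
side 0.13 246 (array([444.3,  54.5]), array([30.9, 42.7]), 'long axis deg', np.float32(105.8)) 0.14165059569435556
side 0.042 159 (array([445.4,  53.3]), array([36.3, 72.5]), 'long axis deg', np.float32(106.7)) 0.05131507329365603
side 0.012 390 (array([444.2,  55.2]), array([ 74. , 112.2]), 'long axis deg', np.float32(107.4)) 0.01840594801258144
carton (array([ 481.2, -282.9]), array([160.6,  90.1]), 'long axis deg', np.float32(84.5))
```

View pics/wrist5.png

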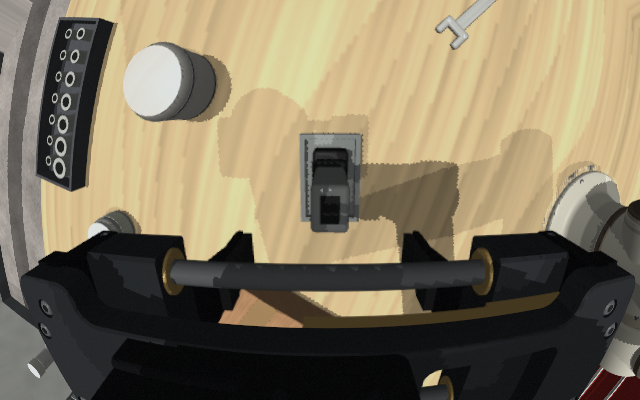

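View pics/side5.png

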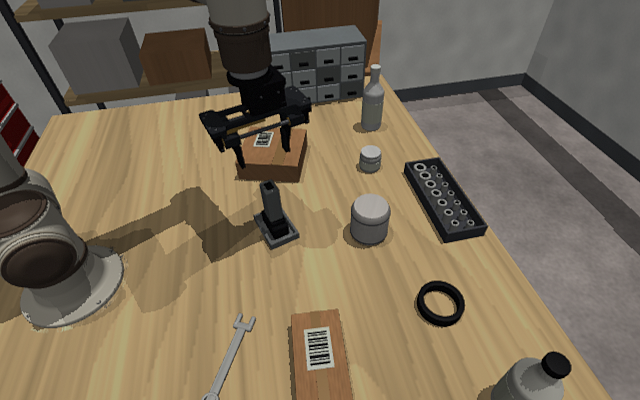

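The scanner stands upright in the tray, at (325,190) in the wrist view and (270,215) in the side view. The gripper is clear of it and the cartons haven't moved. One settling call, then I'll hand in.

```bash
python3 -m creep '[[1,0,0,0,0],[1,0,0,0,0],[1,0,0,0,0],[1,0,0,0,0],[1,0,0,0,0],[1,0,0,0,0],[1,0,0,0,0],[1,0,0,0,0]]' && python3 -c "
from station import *
print(finish_job())"
```

```text
time_s: 18.65
tcp_pos: [0.4458, 0.0558, 0.2373]
ee_rot: [[0.005, -0.956, -0.295], [0.003, -0.295, 0.956], [-1.0, -0.005, 0.001]]
wrist_force: [0.1, -1.2, 0.3]
gripper_width: 0.996
the job is handed in; nothing more can be done
None
```

The long carton has been scanned as asked, and the scanner is back in its holder with the gripper clear; I handed the job in at 18.65 s. Handing in reports no verdict, so these are my own readings.

- **Scan:** I held the scanner upright and still for over 3 s, with its window about 10 cm above the label's middle and its wide side along the bars. By my estimates it was within about 2 mm of the middle and 0.2° of the bar direction. The cameras' label positions differed by up to 5 mm, so I used an averaged position. I never took the scanner over the square carton.
- **Return:** The last pictures show the scanner upright in the tray, within about 2 mm of the centre. Its top is at 141 mm, as it was before the pick-up, and the open gripper is about 100 mm above where it let go.
- **Cartons:** The long carton measured within 0.5 mm and 0.1° of where it started. I checked the square one only by eye: it looks unmoved and nothing touched it.

No check failed. The largest wrist force I read was about 3 N.

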